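# Lay the bottle down in its cradle

## Task

Work on the rock is about to shake the bench: lay the tall bottle with the blue cap on its side in the wooden cradle, resting in both saddles along the cradle, cap to either end. A chisel has been left lying in the cradle: take it out first and lay it flat on the bench top, clear of the cradle. Set the bottle down rather than dropping it, and leave the other things where they stand.

Things in the scene. Friction and masses are not known exactly. Their poses are not given: they have to be found in the camera images.
- bottle: closed plastic bottle, whitish, narrow blue screw cap, upright on the bench: 58 mm diameter, 150 mm tall, about 0.12 kg; straight body to about 100 mm, then shoulder; grip the straight body (not the cap, above 129 mm). Origin at the centre of its underside, z along its axis to the cap. It stands in any one of three places at the back of the work area, jar and tin in the others
- bottle_mid (a point): the point on the bottle's axis 50 mm from its underside (middle of the straight body); same axes as the bottle
- cradle: wooden cradle, fixed: base board 92 (x) x 130 (y) mm, top 12 mm high, and two 90 degree V saddles, each 16 mm thick, centred 35 mm either side of the middle along y (54 mm open gap), 58 mm wide over the arms; arms reach 59 mm above the bench, the 20 mm wide flat V bottoms 44 mm. Origin at the centre of the underside; the bottle is to lie along its y axis
- cradle_axis (a point): the point 75 mm above the cradle's origin, where the middle of a properly lying bottle's axis comes to be (midway between the saddles); axes as the cradle
- chisel: steel cold chisel, dark shank, about 16 x 155 x 16 mm, 0.18 kg, lying lengthwise in the bottoms of both V saddles at the start; its top is then about 60 mm above the bench. Origin at the middle of its underside, y along its length; free to grip across its width in the gap between the saddles
- jar: bystander: squat brown jar with a white lid, 62 mm diameter, 78 mm tall, upright; origin at the centre of its underside
- tin: bystander: open grey tin, 66 mm diameter, 91 mm tall, upright; origin at the centre of its underside
- glue: bystander: small bottle with a yellow cap, 38 mm diameter, 100 mm tall, farther back; origin at the centre of its underside
- tape: bystander: roll of tape lying flat, 93 mm diameter, 24 mm high, at the right; origin at the centre of its underside

How it is judged:
By the outcome, as a careful person would: the job done as asked, in the order asked, and still so for the second after the job is handed in, with the robot touching nothing.
It also fails if it takes over 59 s, if anything falls off the work surface, if the arm or the gripper's body presses on something with over 40 N, if the wrist force passes 120 N, or if a joint passes its speed limit or range.

## Robot

A 6-joint arm with a two-finger parallel gripper is mounted at the origin on a cart in front of the work surface, level with it; the furniture and walls round the work are solid. World frame = base frame: x ahead of the robot, y to its left, z up, the work surface at z = 0. Lengths are in mm, angles in degrees, forces in N, time in s.
With the tool pointing down it reaches from about 400 to 825 mm from the base axis. Payload 7 kg.
Tool frame: the origin (TCP) lies between the finger pads; the fingertips stand 14 mm ahead of it and the grasp point (between the pads) lies 5 mm behind it; z points along the fingers, y is the direction in which the jaws open and shut (so a half turn about z gives the same grasp; the last joint's range is limited). The gripper opens to 85 mm and grips with 20 to 120 N. Pads are 22 mm wide; open, the fingers measure 114 mm over their backs; the gripper's body (76 mm by 85 mm) begins 54 mm behind the grasp point. The pads swing forward as they close: fully open they stand 13 mm farther back than shut.
Start: joints at [-60.441, 20.546, 0.682, 0, -70.136, -16.507], TCP at [152.413, -657.545, 223.802] pointing down, gripper open.
Joint ranges: [-176.03, 176.03], [-82.01, 121.73], [-58.28, 71.71], [-173.87, 95.51], [-174.79, -0.11], [-173.66, 173.66]. Speed limits (degrees/s): [136.94, 136.94, 172.46, 180, 180, 180].

## Interface

Orientations are given as a 3x3 rotation matrix whose columns are the frame's x, y, z axes.
In Python, from bench import r gives the robot as it stands. Calls block until the motion is done:
- r.movep(position, orientation): joint-space move of the TCP to a pose.
- r.servo_line(position, frame=None, vel=150): straight line of the TCP; frame=None keeps the orientation; vel is the mean speed in mm/s.
- r.goto_joints(angles): joint-space move.
- r.gripper_to(opening, grasp_force=None): opening from 0.0 (shut) to 1.0 (fully open); grasp_force is the grip in N (None keeps the last); returns when the fingers have stopped.
- r.pause(seconds).
- r.solve_ik(position, orientation): joint angles nearest the present ones, or None.
- r.capture(name): name is "scene" or "side" or "wrist"; returns a dict with "pixels" (420x560x3 uint8, blue, green, red), "K" (3x3 intrinsics, pixels), "R" (3x3) and "t" (3): a world point X has camera coordinates R X + t; the wrist camera has in their place "mount" (4x4, takes a point from camera to tool coordinates, whose origin is the TCP and whose axes are the flange's). Camera axes: x right, y down, z forward; pixel columns grow to the right and rows downward; lengths in mm; the calibration is good to about 2 mm. A picture is of the moment at which its call begins: read the wrist's pose just before it. There is no depth.
A pose or a line that the arm cannot do raises r.Unreachable and nothing moves.
- r.finish_job(): hands the job in, once; it reports no verdict.
Trained networks look in a picture, given as the dict that the camera call returned (one of the last four; its "shot" number tells which), for a name from the list of things; names that differ only in an ending like _2 or _b are one class to them, and where a whole thing is asked for, a point or a joint stands for the part that bears it (a point fixed in the world has none). Each returns a list of dicts, best first, with "confidence" (0 to 1); they miss things now and then, are a little off and sometimes report something else, mostly with a low value. They report only what shows in the picture. A call takes as long as a camera call.
- r.regions_of(picture, query): "pixels" (420x560 bool, what is visible of it).
- r.pinpoint(picture, query): "location" ([x, y, z] in mm, in world coordinates, good to about 4 mm: a listed point, or the origin of a listed thing).
Readings, each from a call of its own:
- r.read_t(): time.
- r.read_qpos(): joint angles.
- r.read_joint_velocities(): joint speeds.
- r.read_tau(): joint torques, N m.
- r.read_tool_pos(): TCP position.
- r.read_ee_rot(): TCP orientation.
- r.read_contact_force(): force on the tool from outside, world axes, zero at the start.
- r.read_wrist_torque(): the same for the moment, N m.
- r.read_gripper_width(): opening from 0.0 (shut) to 1.0 (fully open).
Only numpy, scipy, OpenCV 4.12 (cv2) and the standard library are available. Lean on these libraries where they do the work, as an engineer would, in place of code of your own. Each camera call takes 0.05 s, during which the arm holds its last target. There are 200 camera calls.

## Working session

There is one attempt and no reset: what is moved stays moved. The work goes in short steps, each a Python script; the robot and the scene stay as the last script left them, time stands still between calls to the robot, and variables do not carry over. Pictures are saved under pics/ and viewed, about 8 in all and at most 12, crops included, and the job is handed in when it is done.

```bash
ls; mkdir -p pics; python3 - <<'E'
from bench import r
import cv2,numpy as np
print(r.read_t())
for n in ("scene","side"):
    p=r.capture(n); cv2.imwrite(f"pics/{n}0.png",p["pixels"])
    print(n,"cam",np.round(-p["R"].T@p["t"]),)
    for q in ("bottle","bottle_mid","cradle","cradle_axis","chisel","jar","tin","glue","tape"):
        print(q,[(np.round(d["location"],0).tolist(),round(d["confidence"],2)) for d in r.pinpoint(p,q)[:2]])
print(r.read_t())
a,b=cv2.imread("pics/scene0.png"),cv2.imread("pics/side0.png")
cv2.imwrite("pics/both0.png",cv2.resize(np.hstack([a,b]),(800,300)))
E
```

```text
pics
0.0
scene cam [ 177. -317.  722.]
bottle [([663.0, 206.0, 1.0], 0.94)]
bottle_mid [([667.0, 206.0, 51.0], 0.65), ([516.0, 113.0, -2.0], 0.41)]
cradle [([516.0, 111.0, -1.0], 0.61)]
cradle_axis [([510.0, 114.0, 76.0], 0.58), ([746.0, -123.0, -2.0], 0.26)]
chisel [([514.0, 108.0, 44.0], 0.76), ([741.0, -205.0, -2.0], 0.44)]
jar [([670.0, -135.0, -1.0], 0.65)]
tin [([665.0, 26.0, -0.0], 0.73)]
glue [([748.0, -124.0, -2.0], 0.63)]
tape [([740.0, -204.0, -3.0], 0.71)]
side cam [474. 623. 635.]
bottle [([662.0, 202.0, -4.0], 0.63)]
bottle_mid [([661.0, 205.0, 48.0], 0.59)]
cradle []
cradle_axis [([517.0, 115.0, 73.0], 0.56)]
chisel [([515.0, 113.0, 42.0], 0.96)]
jar [([670.0, -135.0, 2.0], 0.97)]
tin [([667.0, 22.0, -1.0], 0.77)]
glue [([742.0, -118.0, -5.0], 0.75)]
tape [([738.0, -201.0, -1.0], 0.69)]
1.0
```

View pics/scene0.png

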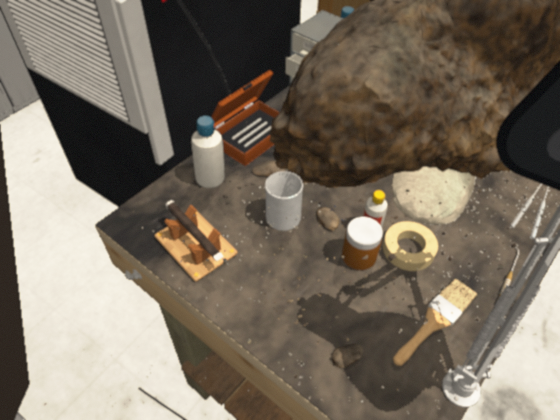

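View pics/side0.png

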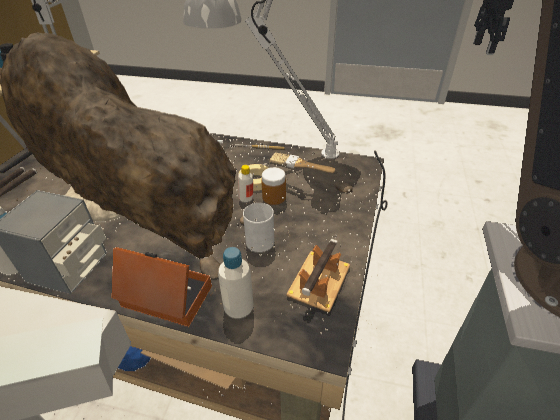

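The scene view shows the cradle with the chisel in it at (195,240), the bottle at (208,155), the tin at (284,200), the jar at (362,243), the tape at (411,245) and a lamp base at (463,385). The networks agree with the picture. Next I'll locate the lamp and the bench edges, and check which poses the arm can reach.

```bash
cat > h.py <<'E'
import numpy as np, cv2
from bench import r
from scipy.spatial.transform import Rotation as Ro
def ray(p,uv):
    d=p["R"].T@np.linalg.inv(p["K"])@[*uv,1.]; return -p["R"].T@p["t"],d/np.linalg.norm(d)
def onz(p,uv,z=0):
    c,d=ray(p,uv); return c+d*(z-c[2])/d[2]
def proj(p,X):
    c=p["R"]@np.asarray(X,float)+p["t"]; return (p["K"]@c/c[2])[:2]
def wristcap(name="wrist"):
    P,Rt=np.array(r.read_tool_pos()),np.array(r.read_ee_rot())
    p=r.capture("wrist"); M=np.array(p["mount"])
    Rw=Rt@M[:3,:3]; tw=Rt@M[:3,3]+P
    p["R"]=Rw.T; p["t"]=-Rw.T@tw
    return p
def frame(az,tilt):
    """tool z: at heading az (deg), tilt deg from straight down toward heading; tool y horizontal."""
    a,t=np.radians([az,tilt]); h=np.array([np.cos(a),np.sin(a),0])
    z=np.sin(t)*h+np.array([0,0,-np.cos(t)]); y=np.array([-np.sin(a),np.cos(a),0])
    return np.stack([np.cross(y,z),y,z],1)
def flip(R): return R@np.diag([-1,-1,1.])
E
python3 - <<'E'
from h import *
s=r.capture("scene"); d=r.capture("side")
for n,p,uvs in (("scene",s,[(463,385),(105,228),(340,410),(210,320),(130,280)]),("side",d,[(332,150),(345,372),(382,160),(360,300),(100,325)])):
    for uv in uvs: print(n,uv,np.round(onz(p,uv)))
# lamp arm: epipolar match points on side arm vs scene arm line
c,dd=ray(d,(297,85))
for uv in((297,85),(265,35),(210,15)):
    c,dd=ray(d,uv)
    print(uv,[(np.round(c+dd*k).tolist(),np.round(proj(s,c+dd*k)).tolist()) for k in range(700,1500,100)])
print(np.round(r.read_ee_rot(),2).tolist())
# chisel masks -> direction
for p in(s,d):
    g=r.regions_of(p,"chisel")
    if g:
        m=g[0]["pixels"]; v,u=np.nonzero(m); q=np.array([onz(p,(a,b),56) for a,b in zip(u,v)])[:,:2]
        w=np.linalg.svd(q-q.mean(0),full_matrices=False)[2][0]; print("chisel",g[0]["confidence"],q.mean(0),np.degrees(np.arctan2(*w[::-1])),np.ptp((q-q.mean(0))@w))
def ik(P,R):
    o=[]
    for f in(R,flip(R)):
        j=r.solve_ik(P,f); o.append(None if j is None else np.round(j).astype(int).tolist())
    return o
print("down cradle",ik([515,112,200],frame(0,0)),ik([515,112,62],frame(90,0)))
for az in(-30,0,17,35,60): print("pick",az,ik([663,205,60],frame(az,70)))
for az in(90,-90): print("place",az,ik([515,112,75],frame(az,-20)))
print(r.read_t())
E
```

```text
scene (463, 385) [ 564. -378.    0.]
scene (105, 228) [448. 279.   0.]
scene (340, 410) [ 424. -249.    0.]
scene (210, 320) [421.  -4.   0.]
scene (130, 280) [397. 156.   0.]
side (332, 150) [ 551. -394.    0.]
side (345, 372) [444. 295.   0.]
side (382, 160) [ 400. -370.    0.]
side (360, 300) [430. 143.   0.]
side (100, 325) [901. 305.   0.]
(297, 85) [([592.0, -11.0, 362.0], [277.0, 82.0]), ([609.0, -101.0, 323.0], [343.0, 128.0]), ([626.0, -192.0, 284.0], [408.0, 173.0]), ([643.0, -282.0, 245.0], [472.0, 218.0]), ([660.0, -373.0, 207.0], [536.0, 262.0]), ([676.0, -463.0, 168.0], [598.0, 305.0]), ([693.0, -554.0, 129.0], [659.0, 347.0]), ([710.0, -644.0, 90.0], [719.0, 389.0])]
(265, 35) [([651.0, -25.0, 438.0], [316.0, 8.0]), ([676.0, -117.0, 410.0], [392.0, 46.0]), ([701.0, -210.0, 381.0], [469.0, 85.0]), ([726.0, -303.0, 353.0], [544.0, 123.0]), ([751.0, -395.0, 325.0], [620.0, 161.0]), ([776.0, -488.0, 297.0], [696.0, 200.0]), ([802.0, -580.0, 269.0], [771.0, 238.0]), ([827.0, -673.0, 241.0], [846.0, 276.0])]
(210, 15) [([736.0, -5.0, 470.0], [342.0, -50.0]), ([773.0, -94.0, 
[... 284 characters left out ...]
23, 0.0], [-0.23, 0.97, 0.0], [-0.0, 0.0, -1.0]]
chisel 0.8 [515.21685522 112.35796419] 76.25830764847285 161.5621154183797
chisel 0.75 [517.08833777 123.89946034] 76.34254609363487 154.02051607892838
down cradle [[34, 8, -20, 0, -62, -124], [34, 8, -20, 0, -62, 56]] [[34, 16, -30, 0, -44, -34], [34, 16, -30, 0, -44, 146]]
pick -30 [None, None]
pick 0 [None, None]
pick 17 [[-12, 41, -50, -151, -71, 91], [-12, 41, -50, -151, -71, -89]]
pick 35 [[-16, 37, -34, -122, -59, 73], [-16, 37, -34, -122, -59, -107]]
pick 60 [[-13, 38, -15, -91, -64, 50], [-13, 38, -15, -91, -64, -130]]
place 90 [[44, 20, -32, 18, -53, -57], [44, 20, -32, 18, -53, 123]]
place -90 [None, [18, 16, -21, -25, -50, -2]]
1.2
```

The lamp arm stands at a radius of about 700 mm near y=-350, so I'll pull the arm in before sweeping across. The chisel, and so the cradle's y axis, heads about 76°. I'll look at it from above before grasping.

```bash
python3 - <<'E'
from h import *
R0=np.array(r.read_ee_rot())
r.servo_line([110,-470,330],vel=250)
R=frame(76,0)
r.movep([505,108,240],R)
print(np.round(r.read_qpos(),1),r.read_t())
p=wristcap()
for q in("chisel","cradle","cradle_axis"):
    print(q,[(np.round(d["location"],1).tolist(),round(d["confidence"],2)) for d in r.pinpoint(p,q)[:2]])
g=r.regions_of(p,"chisel"); im=p["pixels"].copy()
if g:
    m=g[0]["pixels"]; v,u=np.nonzero(m); q=np.array([onz(p,(a,b),60) for a,b in zip(u,v)])[:,:2]
    c,(w,l),_=cv2.minAreaRect(q.astype(np.float32)); ww=np.linalg.svd(q-q.mean(0),full_matrices=False)[2][0]
    print("mask",c,w,l,q.mean(0),np.degrees(np.arctan2(*ww[::-1])))
    im[m,2]=255
for X in([515,112,60],[530,62,60],[660,205,150]):
    print(X,np.round(proj(p,X)))
cv2.imwrite("pics/w1.png",im); print(r.read_t(),np.round(r.read_contact_force(),1))
E
```

```text
[ 33.8   4.9 -17.6   0.  -67.5 -47.9] 4.725
chisel [([515.4, 116.6, 44.3], 0.79)]
cradle [([514.2, 111.0, -0.9], 0.69)]
cradle_axis [([515.6, 116.6, 72.2], 0.86)]
mask (514.7530517578125, 110.73197937011719) 152.62460327148438 15.629700660705566 [514.10042202 107.75815396] 76.54584080874352
[515, 112, 60] [270. 190.]
[530, 62, 60] [239. 140.]
[660, 205, 150] [115. 373.]
4.975 [ 0.   0.1 -0.5]
```

View pics/w1.png

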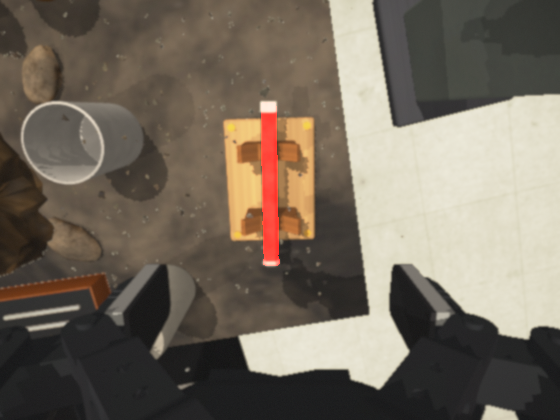

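The chisel mask fits well (152.6×15.6 mm, heading 76.5°). The area to the right of the cradle is bare bench. I'll grip the chisel, lift it and lay it there.

```bash
python3 - <<'E'
from h import *
p=wristcap()
C=np.array([onz(p,uv,12) for uv in((225,120),(313,118),(315,240),(232,240))])
print("board centre",C.mean(0).round(1),"edges",[np.round(np.linalg.norm(C[i]-C[i-1]),0) for i in range(4)],[np.degrees(np.arctan2(*(C[i]-C[j])[1::-1])).round(1) for i,j in((3,0),(2,1))])
R=frame(76.5,0); X=np.array([514.7,111.5])
r.movep([*X,120],R)
r.servo_line([*X,61],vel=100)
r.gripper_to(0.0,grasp_force=70)
w=r.read_gripper_width(); print("w",w,np.round(r.read_contact_force(),1))
if w>0.08:
    r.servo_line([*X,150],vel=120)
    print("lift w",r.read_gripper_width(),np.round(r.read_contact_force(),1))
    Y=np.array([500,-80])
    r.movep([*Y,120],R); r.servo_line([*Y,24],vel=100)
    z=24
    while z>15.5:
        z-=1.5; r.servo_line([*Y,z],vel=30); f=r.read_contact_force()[2]
        print(z,round(f,1))
        if f>2.5: break
    r.gripper_to(0.4); r.servo_line([*Y,150],vel=150); r.gripper_to(1.0)
print(r.read_t()); p=r.capture("scene"); cv2.imwrite("pics/s2.png",p["pixels"])
print([(np.round(d["location"],1).tolist(),round(d["confidence"],2)) for d in r.pinpoint(p,"chisel")[:2]])
# IK from here
for t in(60,65,70):
  for az in(0,17,35,60,90):
    for f in(frame(az,t),flip(frame(az,t))):
        j=r.solve_ik([663,205,65],f)
        if j is not None: print("pick",t,az,np.round(j).astype(int).tolist())
E
```

```text
board centre [515.1 114.7  12. ] edges [np.float64(128.0), np.float64(88.0), np.float64(130.0), np.float64(91.0)] [np.float64(77.2), np.float64(78.3)]
w 0.0023987611296000504 [-0.6  0.5  0.2]
7.0833
[([516.5, 106.7, 43.0], 0.67)]
pick 60 17 [-9, 28, -44, -147, -45, 79]
pick 60 17 [-9, 28, -44, -147, -45, -101]
pick 60 35 [-8, 26, -29, -112, -39, 52]
pick 60 35 [-8, 26, -29, -112, -39, -128]
pick 60 60 [-6, 31, -14, -82, -53, 35]
pick 60 60 [-6, 31, -14, -82, -53, -145]
pick 60 90 [-3, 40, 5, -63, -76, 32]
pick 60 90 [-3, 40, 5, -63, -76, -148]
pick 65 17 [-11, 34, -48, -150, -58, 85]
pick 65 17 [-11, 34, -48, -150, -58, -95]
pick 65 35 [-12, 31, -32, -118, -49, 63]
pick 65 35 [-12, 31, -32, -118, -49, -117]
pick 65 60 [-10, 34, -15, -87, -58, 43]
pick 65 60 [-10, 34, -15, -87, -58, -137]
pick 65 90 [-5, 42, 6, -67, -80, 36]
pick 65 90 [-5, 42, 6, -67, -80, -144]
pick 70 17 [-12, 40, -50, -151, -70, 90]
pick 70 17 [-12, 40, -50, -151, -70, -90]
pick 70 35 [-16, 36, -34, -121, -58, 72]
pick 70 35 [-16, 36, -34, -121, -58, -108]
pick 70 60 [-13, 37, -15, -91, -64, 49]
pick 70 60 [-13, 37, -15, -91, -64, -131]
pick 70 90 [-7, 45, 7, -70, -83, 38]
pick 70 90 [-7, 45, 7, -70, -83, -142]
```

View pics/s2.png

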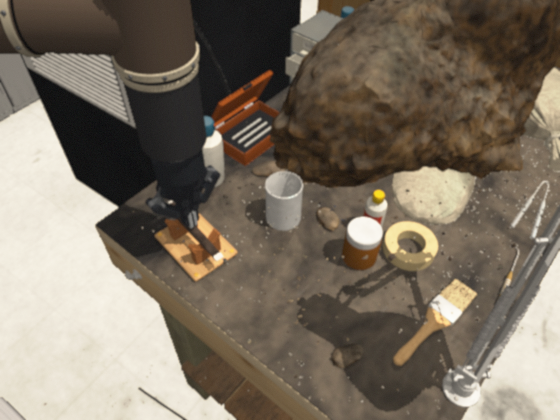

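The jaws shut fully, so the grasp missed. The scene view shows the gripper still at the cradle around (190,200), with the chisel apparently still in place. I'll look closer.

```bash
python3 - <<'E'
from h import *
print(np.round(r.read_tool_pos(),1),np.round(r.read_ee_rot(),2).tolist(),r.read_gripper_width())
d=r.capture("side"); a=cv2.resize(d["pixels"][200:320,260:380],(420,420),interpolation=cv2.INTER_CUBIC)
p=wristcap(); print(np.round(proj(p,r.read_tool_pos())))
cv2.imwrite("pics/c3.png",np.hstack([a,p["pixels"]])[:, :980] if 0 else cv2.resize(np.hstack([a,p["pixels"]]),(800,343)))
E
```

```text
[514.7 111.5  61. ] [[-0.23, -0.97, -0.0], [-0.97, 0.23, -0.0], [0.0, 0.0, -1.0]] 0.0007666477624699042
[278. 262.]
```

View pics/c3.png

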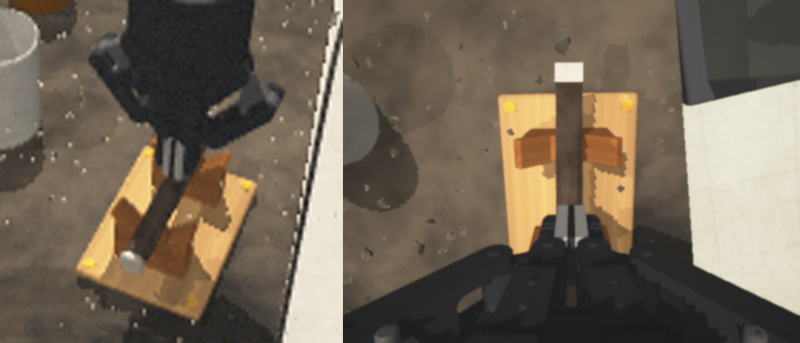

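The wrist half shows the jaws shut on top of the chisel at about (570,230). The chisel is undisturbed in its saddles. I'll open, go about 6 mm deeper and try again.

```bash
python3 - <<'E'
from h import *
R=frame(76.5,0); X=np.array([515,112])
r.servo_line([*X,95],vel=120)
ok=False
for z0 in(55,50):
    r.gripper_to(0.6); r.servo_line([*X,z0],frame=R,vel=100)
    r.gripper_to(0.0,grasp_force=70)
    w=r.read_gripper_width(); print(z0,"w",w,np.round(r.read_contact_force(),1))
    if w>0.08: ok=True; break
    r.servo_line([*X,95],vel=120)
if ok:
    r.servo_line([*X,150],vel=120)
    print("lift w",r.read_gripper_width(),np.round(r.read_contact_force(),1))
print(r.read_t()); p=r.capture("side"); 
cv2.imwrite("pics/c4.png",p["pixels"][120:340,200:420])
E
```

```text
55 w 0.0019642307778062126 [ 1.   0.7 -0.4]
50 w -0.0006058340398894654 [ 2.2 -2.7  9.1]
12.025
```

View pics/c4.png

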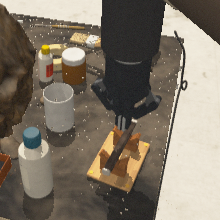

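At TCP z=50 the shut fingertips press on the chisel (9 N), so the tips are higher than I assumed. I'll check that against the cameras.

```bash
python3 - <<'E'
from h import *
P=np.array(r.read_tool_pos()); print(P.round(1),r.read_gripper_width())
d=r.capture("side"); p=wristcap()
print("side: c3 tip seen ~(311,251); proj by z:",[(z,proj(d,[514.7,111.5,z]).round(0).tolist()) for z in(40,50,60,70,80)])
print("side now by z:",[(z,proj(d,[P[0],P[1],z]).round(0).tolist()) for z in(70,81,90,100,110)])
print("wrist now by z:",[(z,proj(p,[P[0],P[1],z]).round(0).tolist()) for z in(60,70,81,90,100,110)])
u,v=proj(d,[515,112,80]).astype(int)
a=cv2.resize(d["pixels"][v-40:v+40,u-40:u+40],(420,420),interpolation=cv2.INTER_CUBIC); print("crop origin",u-40,v-40)
cv2.imwrite("pics/c5.png",cv2.resize(np.hstack([a,p["pixels"][:, :]]),(800,343)))
E
```

```text
[514.4 111.8  94.3] -0.0004878387159932863
side: c3 tip seen ~(311,251); proj by z: [(40, [321.0, 267.0]), (50, [321.0, 264.0]), (60, [321.0, 261.0]), (70, [322.0, 257.0]), (80, [322.0, 254.0])]
side now by z: [(70, [322.0, 257.0]), (81, [322.0, 254.0]), (90, [322.0, 250.0]), (100, [323.0, 247.0]), (110, [323.0, 243.0])]
wrist now by z: [(60, [278.0, 236.0]), (70, [278.0, 243.0]), (81, [278.0, 251.0]), (90, [278.0, 258.0]), (100, [278.0, 268.0]), (110, [278.0, 278.0])]
crop origin 281 213
```

View pics/c5.png

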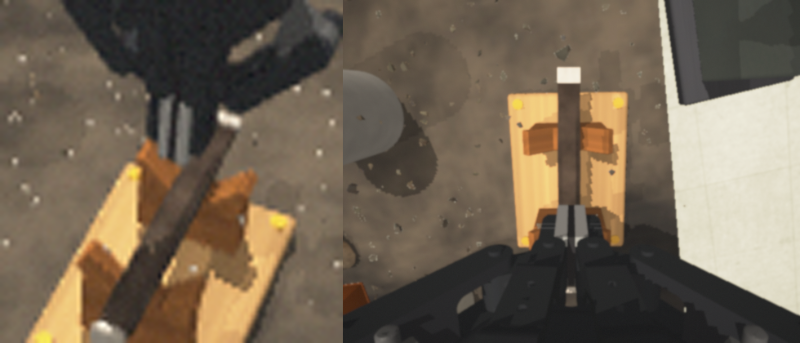

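```bash
python3 - <<'E'
from h import *
R=frame(76.5,0); X=np.array([515,112])
r.servo_line([*X,78],frame=R,vel=120)
f0=np.array(r.read_contact_force()); print(f0.round(1))
z=78
while z>46:
    z-=3; r.servo_line([*X,z],vel=60); f=np.array(r.read_contact_force())
    print(z,round(r.read_tool_pos()[2],1),f.round(1))
    if f[2]-f0[2]>5: break
p=r.capture("side"); d=wristcap()
u,v=proj(p,[515,112,60]).astype(int)
cv2.imwrite("pics/c6.png",cv2.resize(np.hstack([cv2.resize(p["pixels"][v-35:v+35,u-35:u+35],(420,420),interpolation=cv2.INTER_CUBIC),d["pixels"]]),(800,343)))
print(r.read_t())
E
```

```text
[0.9 0.3 1.7]
75 75.1 [-0.3  0.6 -0.6]
72 72.0 [-0.3 -0.3  0.3]
69 68.8 [0.7 0.7 0.7]
66 65.8 [-0.1  0.5 -0.1]
63 62.8 [-0.6  0.8 -0.1]
60 59.8 [-0.2 -0.1 -0.2]
57 56.8 [0.3 0.6 0.7]
54 53.8 [-0.4 -0.3  0.8]
51 51.2 [0.7 0.1 2.4]
48 50.9 [-7.7 -2.7 29.5]
15.0667
```

View pics/c6.png

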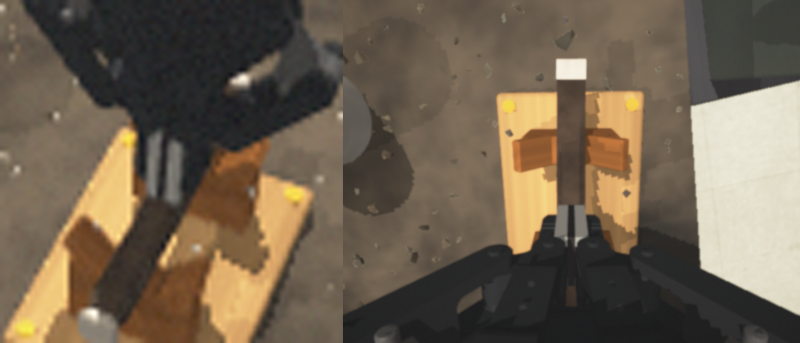

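The shut tips meet the chisel top at TCP z≈51, lower than the data suggest. I'll use that measured contact: grip 13 mm below it, and set the chisel down by feel.

```bash
python3 - <<'E'
from h import *
R=frame(76.5,0); X=np.array([515,112])
r.servo_line([*X,75],frame=R,vel=150)
r.gripper_to(0.7); r.servo_line([*X,38],vel=100)
print(np.round(r.read_contact_force(),1))
r.gripper_to(0.0,grasp_force=70)
w=r.read_gripper_width(); print("w",w,np.round(r.read_contact_force(),1))
if w>0.08:
    r.servo_line([*X,130],vel=150)
    print("lift w",r.read_gripper_width(),np.round(r.read_contact_force(),1))
    if r.read_gripper_width()>0.08:
        Y=np.array([500,-80])
        r.movep([*Y,90],R); r.servo_line([*Y,30],vel=120); f0=r.read_contact_force()[2]
        z=30
        while z>-8:
            z-=2; r.servo_line([*Y,z],vel=60); f=r.read_contact_force()[2]-f0
            if f>3: break
        print("down at",z,r.read_tool_pos()[2],f)
        p=r.capture("side"); cv2.imwrite("pics/s7.png",p["pixels"])
print(r.read_t())
E
```

```text
[ 0.7 -0.3 -0.2]
w 0.14833942695906216 [-1.4  0.   6.2]
lift w 0.15178540298393273 [ 0.1 -0.2 -1.9]
down at -6 -4.838800783943088 16.112154190494316
23.775
```

The chisel touched down at TCP z≈-5. That means its bottom was at 44 as stated, but the usable fingertips sit about 9 mm behind the TCP rather than 14 mm ahead. I'll release it and check the tool geometry through the wrist camera mount.

```bash
python3 - <<'E'
from h import *
r.gripper_to(0.5); P=np.array(r.read_tool_pos()); r.servo_line([P[0],P[1],110],vel=250)
p=wristcap(); print(np.array(p["mount"]).round(3).tolist(),np.round(p["K"][0],1))
g=r.regions_of(p,"chisel")
if g:
    m=g[0]["pixels"]; v,u=np.nonzero(m); print("mask px",u.min(),u.max(),v.min(),v.max(),g[0]["confidence"])
    for z in (-10,0,16): 
        q=np.array([onz(p,(a,b),z) for a,b in zip(u,v)])[:,:2]; print(z,cv2.minAreaRect(q.astype(np.float32)))
cv2.imwrite("pics/w8.png",p["pixels"])
s=r.capture("scene"); d=r.capture("side")
for c in(s,d):
    for n in("chisel","bottle","bottle_mid"): print(n,[(np.round(x["location"],0).tolist(),round(x["confidence"],2)) for x in r.pinpoint(c,n)[:1]])
print(r.read_t(),r.read_qpos())
for t in(60,65):
  for az in(17,35,60,90):
    for f in(frame(az,t),flip(frame(az,t))):
        j=r.solve_ik([663,205,65],f)
        if j is not None: print("pick",t,az,np.round(j).astype(int).tolist())
E
```

```text
[[0.0, -0.965, -0.263, 65.37], [1.0, 0.0, -0.0, 0.421], [0.0, -0.263, 0.965, -150.088], [0.0, 0.0, 0.0, 1.0]] [366.9   0.  279.3]
mask px 268 291 88 304 0.82
-10 ((500.6552429199219, -74.38519287109375), (169.1171112060547, 17.21475601196289), 76.34270477294922)
0 ((500.046142578125, -76.93891906738281), (162.86402893066406, 16.57822036743164), 76.34270477294922)
16 ((499.071533203125, -81.02491760253906), (152.85906982421875, 15.559839248657227), 76.34268951416016)
chisel []
bottle [([660.0, 207.0, -0.0], 0.62)]
bottle_mid [([665.0, 208.0, 49.0], 0.71)]
chisel [([501.0, -78.0, -1.0], 0.58)]
bottle [([659.0, 204.0, -1.0], 0.58)]
bottle_mid [([658.0, 206.0, 50.0], 0.58)]
25.2917 [ 1.31689982e+01  1.09697888e+01 -2.91868551e+01  6.23558016e-04
 -4.98845917e+01 -2.66682627e+01]
pick 60 17 [-9, 28, -44, -147, -45, 79]
pick 60 17 [-9, 28, -44, -147, -45, -101]
pick 60 35 [-8, 26, -29, -112, -39, 52]
pick 60 35 [-8, 26, -29, -112, -39, -128]
pick 60 60 [-6, 31, -14, -82, -53, 35]
pick 60 60 [-6, 31, -14, -82, -53, -145]
pick 60 90 [-3, 40, 5, -63, -76, 32]
pick 60 90 [-3, 40, 5, -63, -76, -148]
pick 65 17 [-11, 34, -48, -150, -58, 85]
pick 65 17 [-11, 34, -48, -150, -58, -95]
pick 65 35 [-12, 31, -32, -118, -49, 63]
pick 65 35 [-12, 31, -32, -118, -49, -117]
pick 65 60 [-10, 34, -15, -87, -58, 43]
pick 65 60 [-10, 34, -15, -87, -58, -137]
pick 65 90 [-5, 42, 6, -67, -80, 36]
pick 65 90 [-5, 42, 6, -67, -80, -144]
```

View pics/w8.png

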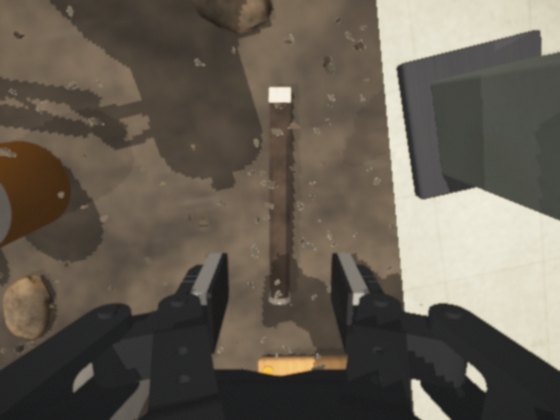

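The wrist view shows the chisel lying flat on bare bench, from (280,88) to (280,304), clear of the cradle whose edge is at (300,365). World heights check out, so only the fingers are shorter than stated: the grasp point is about 28 mm behind the TCP. Now I'll pre-position for the bottle.

```bash
cat >> h.py <<'E'
OFF=30.; GH=65.; AZ=40.; PT=65.
CR=np.array([515.,113.5,0]); CH=77.
def pick_tcp(b,back=0,up=0):
    R=frame(AZ,PT); return np.array([b[0],b[1],GH+up])+(OFF-back)*R[:,2], R
def place_tcp(up=0,az=CH):
    R=frame(az,PT-90); h=np.array([np.cos(np.radians(az)),np.sin(np.radians(az)),0])
    return CR+[0,0,75+up]+h*(GH-50)+OFF*R[:,2], R
E
python3 - <<'E'
from h import *
b=[662,205.5]
P=np.array(r.read_tool_pos()); r.servo_line([P[0],P[1],230],vel=250)
A,R=pick_tcp(b,back=110,up=110); B,_=pick_tcp(b,back=100); C,_=pick_tcp(b)
print("A",A.round(),"B",B.round(),"C",C.round())
J=[r.solve_ik(x,f) for f in (R,flip(R)) for x in(A,B,C)]
print([None if j is None else np.round(j).astype(int).tolist() for j in J])
F=R if J[0] is not None and (J[3] is None or np.abs(J[0]-np.array(r.read_qpos())).max()<=np.abs(J[3]-np.array(r.read_qpos())).max()) else flip(R)
r.gripper_to(1.0)
r.movep(A,F); r.servo_line(B,vel=200)
print(r.read_t(),np.round(r.read_qpos()),np.round(r.read_contact_force(),1))
w=wristcap(); s=r.capture("side")
for c in(w,s):
    for n in("bottle","bottle_mid"): print(n,[(np.round(x["location"],0).tolist(),round(x["confidence"],2)) for x in r.pinpoint(c,n)[:1]])
print("proj",proj(w,[*b,65]).round(),proj(w,[*b,0]).round())
for az in(CH,CH+180):
    for up in(0,120):
        p,f=place_tcp(up,az); print("place",az,up,[None if (j:=r.solve_ik(p,g)) is None else np.round(j).astype(int).tolist() for g in(f,flip(f))])
cv2.imwrite("pics/p9.png",cv2.resize(np.hstack([s["pixels"],w["pixels"]]),(800,300)))
E
```

```text
A [606. 159. 209.] B [613. 165.  95.] C [683. 223.  52.]
[[-10, 8, -28, -89, -44, 26], [-17, 25, -32, -104, -51, 54], [-10, 33, -26, -113, -49, 59], [-10, 8, -28, -89, -44, -154], [-17, 25, -32, -104, -51, -126], [-10, 33, -26, -113, -49, -121]]
28.5417 [ -17.   25.  -32. -104.  -51.   54.] [0.6 0.8 0.5]
bottle [([659.0, 203.0, 1.0], 0.72)]
bottle_mid [([662.0, 203.0, 51.0], 0.86)]
bottle [([662.0, 205.0, -1.0], 0.83)]
bottle_mid [([671.0, -134.0, -0.0], 0.64)]
proj [278. 218.] [278. 119.]
place 77.0 0 [[44, 27, -27, 16, -59, -68], [44, 27, -27, 16, -59, 112]]
place 77.0 120 [[44, 19, -20, 14, -73, -64], [44, 19, -20, 14, -73, 116]]
place 257.0 0 [None, [14, 16, -24, -34, -43, -3]]
place 257.0 120 [[15, 7, -19, -27, -55, 166], [15, 7, -19, -27, -55, -14]]
```

View pics/p9.png

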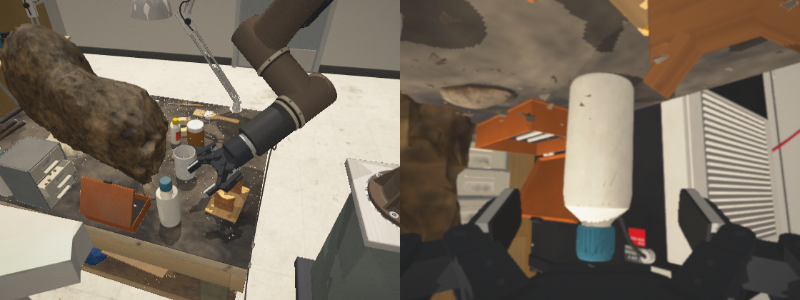

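The wrist view shows the bottle centred between the open jaws (column 277, expected 278). The camera hangs under the hand, near the cradle, so I'll turn the wrist half round to put it on top before grasping.

```bash
python3 - <<'E'
from h import *
b=[661.5,204.5]
q=np.array(r.read_qpos()); q[5]-=180; r.goto_joints(q)
C,R=pick_tcp(b); F=flip(R)
B,_=pick_tcp(b,back=45); r.servo_line(B,frame=F,vel=150); print(np.round(r.read_contact_force(),1))
r.servo_line(C,frame=F,vel=70); f=np.round(r.read_contact_force(),1); print(f,r.read_t())
if np.linalg.norm(f)<8:
    r.gripper_to(0.0,grasp_force=40)
    w=r.read_gripper_width(); print("w",w,"mm",85*w,np.round(r.read_contact_force(),1))
    if w>0.5:
        r.servo_line(C+[0,0,25],vel=80); print(r.read_gripper_width(),np.round(r.read_contact_force(),1))
print(r.read_t()); s=r.capture("side"); w=wristcap()
D=np.array([600,150,250.]); print([None if (j:=r.solve_ik(x,f)) is None else np.round(j).astype(int).tolist() for x,f in((D,F),(place_tcp(110,CH+180)[0],flip(place_tcp(0,CH+180)[1])))])
cv2.imwrite("pics/p10.png",cv2.resize(np.hstack([cv2.resize(s["pixels"][180:360,180:420],(560,420)),w["pixels"]]),(800,300)))
E
```

```text
[-0.3 -0.4  0. ]
[-0.4  0.4 -0.5] 32.8
w 0.6597897955122545 mm 56.08213261854163 [0.2 0.2 1.4]
0.6567069237578036 [-0.2  0.3 -0.7]
33.6417
[[-8, 3, -26, -83, -43, -164], [15, 8, -20, -28, -53, -13]]
```

View pics/p10.png

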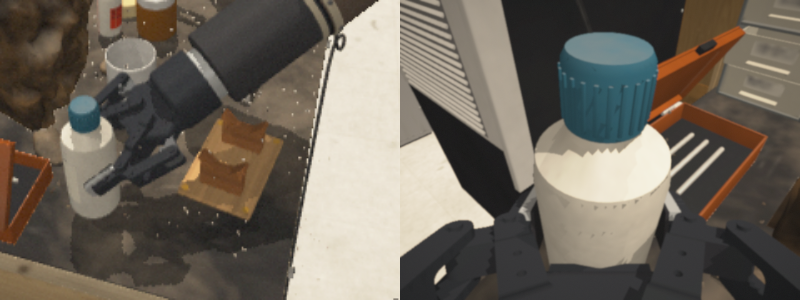

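The bottle is held (56 mm, stable) and upright off the bench. Now I'll carry it, turn it over the cradle and check before lowering.

```bash
python3 - <<'E'
from h import *
r.servo_line([605,152,215],vel=200)
P,f=place_tcp(110,CH+180); F=flip(f)
r.movep(P,F)
print(r.read_t(),r.read_gripper_width(),np.round(r.read_contact_force(),1))
P,_=place_tcp(30,CH+180); r.servo_line(P,frame=F,vel=150)
s=r.capture("side"); c=r.capture("scene"); print(r.read_t())
for p in(s,c):
    for n in("bottle","bottle_mid","cradle_axis"): print(n,[(np.round(x["location"],0).tolist(),round(x["confidence"],2)) for x in r.pinpoint(p,n)[:1]])
cv2.imwrite("pics/p11.png",cv2.resize(np.hstack([cv2.resize(s["pixels"][180:360,200:440],(560,420)),cv2.resize(c["pixels"][120:330,90:370],(560,420))]),(800,300)))
E
```

```text
36.8833 0.6561415239979088 [-0.2 -1.1 -1.5]
37.6667
bottle [([527.0, 159.0, 102.0], 0.84)]
bottle_mid [([515.0, 116.0, 105.0], 0.82)]
cradle_axis [([519.0, 115.0, 75.0], 0.58)]
bottle [([531.0, 161.0, 103.0], 0.6)]
bottle_mid [([520.0, 118.0, 106.0], 0.84)]
cradle_axis [([512.0, 112.0, 77.0], 0.83)]
```

View pics/p11.png

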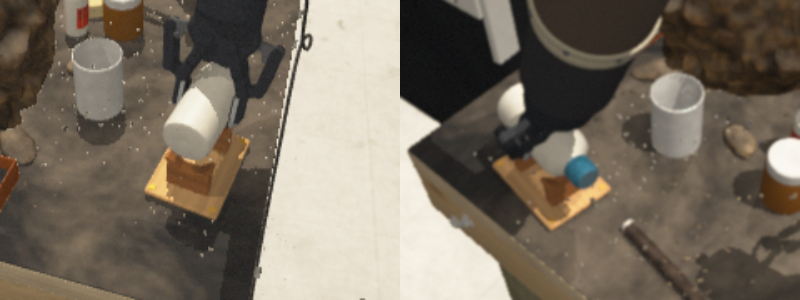

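The bottle is horizontal over the cradle, with its middle at (517,117,105) against (515,114,105) planned. I'll lower it by feel, release and back off.

```bash
python3 - <<'E'
from h import *
P,f=place_tcp(7,CH+180); F=flip(f); P[0]-=1; P[1]-=1
r.servo_line(P,frame=F,vel=60); f0=r.read_contact_force()[2]
up=7
while up>-5:
    up-=2; P[2]-=2; r.servo_line(P,frame=F,vel=30); f=np.array(r.read_contact_force())
    print(up,f.round(1))
    if f[2]-f0>4: break
r.gripper_to(0.75); r.pause(0.2); r.gripper_to(1.0)
print(np.round(r.read_contact_force(),1),r.read_t())
r.servo_line(P-90*F[:,2],vel=120); r.servo_line(P-170*F[:,2],vel=250)
s=r.capture("side"); w=wristcap()
for p in(s,w):
    for n in("bottle","bottle_mid","chisel"): print(n,[(np.round(x["location"],0).tolist(),round(x["confidence"],2)) for x in r.pinpoint(p,n)[:1]])
print(r.read_t())
cv2.imwrite("pics/p12.png",cv2.resize(np.hstack([cv2.resize(s["pixels"][150:330,180:420],(560,420)),w["pixels"]]),(800,300)))
E
```

```text
5 [ 0.7  0.4 -1. ]
3 [-0.5 -0.3 -1.1]
1 [-2.1 -1.5  8.8]
[ 0.5 -1.   0.5] 40.05
bottle [([527.0, 160.0, 72.0], 0.84)]
bottle_mid [([516.0, 116.0, 73.0], 0.74)]
chisel [([498.0, -80.0, -1.0], 0.74)]
bottle [([527.0, 157.0, 77.0], 0.62)]
bottle_mid [([515.0, 110.0, 74.0], 0.9)]
chisel []
41.8167
```

The measured positions match a properly lying bottle. I'll check that the bystanders haven't moved and hand in.

```bash
python3 - <<'E'
from h import *
r.pause(0.5)
for k in("scene","side"):
    p=r.capture(k)
    for n in("bottle","bottle_mid","chisel","jar","tin","glue","tape"): print(k,n,[(np.round(x["location"],0).tolist(),round(x["confidence"],2)) for x in r.pinpoint(p,n)[:1]])
print(r.read_t(),np.round(r.read_contact_force(),1)); print(r.finish_job())
E
```

```text
scene bottle [([529.0, 160.0, 76.0], 0.83)]
scene bottle_mid [([521.0, 118.0, 76.0], 0.59)]
scene chisel [([501.0, -85.0, 2.0], 0.96)]
scene jar [([669.0, -132.0, -2.0], 0.63)]
scene tin [([668.0, 23.0, -2.0], 0.69)]
scene glue []
scene tape [([742.0, -202.0, -3.0], 0.64)]
side bottle []
side bottle_mid [([515.0, 115.0, 74.0], 0.55)]
side chisel [([498.0, -76.0, -1.0], 0.43)]
side jar [([671.0, -138.0, 2.0], 0.72)]
side tin [([666.0, 21.0, 0.0], 0.9)]
side glue [([742.0, -120.0, -4.0], 0.88)]
side tape [([740.0, -200.0, 0.0], 0.64)]
43.1167 [0.5 0.3 0.5]
the job is handed in; nothing more can be done
None
```

The bottle is lying on its side along the cradle, cap toward −y. The chisel is flat on the bench at about (500, −80), clear of the cradle. I handed the job in at 43.1 s of the 59 s allowed.

- **Chisel:** The first three grasp attempts closed on nothing, because the usable fingertips sit about 23 mm farther back than stated. I found this by touching the chisel's top with the jaws shut (up to about 30 N), then allowed for it. The chisel was lowered until it touched the bench before release.
- **Bottle:** It was gripped on the straight body and lowered until it touched the saddles (about 9 N) before the jaws opened.
- **Last checks:** The bottle's middle measured about (515–521, 110–118, 73–76) against an expected (515, 114, 75). Its axis is level, and the arm is clear with no contact force.
- **Other things:** The jar, tin, glue and tape are within measurement error of where they started.
- **Gaps:** In the final check, the scene camera missed the glue and the side camera missed the bottle as a whole, though in each case the other camera found it. The picture limit was reached, so the final placement was confirmed only by measured positions, not by eye.

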